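Show the bench camera the underside of a board with an inspection mirror

ROBOT

A 6-joint arm with a two-finger parallel gripper is mounted at the origin on the work surface. World frame = base frame: x ahead of the robot, y to its left, z up, the work surface at z = 0. Lengths are in m, angles in degrees, forces in N, time in s.
With the tool pointing down it reaches from about 0.325 to 0.85 m from the base axis. Payload 15.5 kg.
Tool frame: the origin (TCP) lies between the finger pads, 19 mm behind the fingertips; this is the grasp point; z points along the fingers, y is the line along which they close (so a half turn about z gives the same grasp; the last joint's range is limited). The gripper opens to 91 mm and grips with 3 to 60 N. Pads are 32 mm wide; open, the fingers measure 118 mm over their backs; the gripper's body (76 mm by 178 mm) begins 60 mm behind the grasp point.
Start: joints at [-76.519, 28.281, 77.091, -0, 74.628, -5.472], TCP at [0.203, -0.591, 0.233] pointing down, gripper open.
Joint ranges: [-166.48, 166.48], [-47.26, 123.95], [12.59, 153.08], [-70.14, 250.14], [6.76, 159.57], [-176.63, 176.63]. Speed limits (degrees/s): [108.29, 108.29, 147.25, 172.46, 172.46, 172.46].

INTERFACE

Orientations are given as a 3x3 rotation matrix whose columns are the frame's x, y, z axes.
In Python, from bench import ctrl gives the robot as it stands. The module is installed in compiled form; this text tells all that it offers. Calls block until the motion is done:
- ctrl.goto(position, orientation): joint-space move of the TCP to a pose.
- ctrl.move_l(position, vel=0.15, ori=None, contact_N=None): straight line of the TCP; ori=None keeps the orientation; vel is the mean speed in m/s. With contact_N (N) it stops when the force on the tool has changed by that much, and returns True; else False.
- ctrl.movej(angles): joint-space move.
- ctrl.command_gripper(opening): opening from 0.0 (shut) to 1.0 (fully open); the grip force is fixed at half the most; returns when the fingers have stopped.
- ctrl.sleep(seconds).
- ctrl.ik(position, orientation): joint angles nearest the present ones, or None.
- ctrl.read_camera(name): name is "scene" or "side" or "wrist"; returns the picture (400x640x3 uint8, blue, green, red); there is no depth.
- ctrl.camera_params(name): a dict with "fx", "fy", "cx", "cy" (pixels), "pose" (4x4, takes a point from camera to world coordinates); the wrist camera has in their place "T_tool_cam" (4x4, takes a point from camera to tool coordinates, whose origin is the TCP and whose axes are the flange's). Camera axes: x right, y up, looking along -z (the intrinsics and any distortion apply to the point x, -y, -z); pixel columns grow to the right and rows downward; lengths in m; the calibration is good to about 2 mm. A picture is of the moment at which its call begins: read the wrist's pose just before it. camera_params takes no time and is no camera call.
A pose or a line that the arm cannot do raises ctrl.MotionError and nothing moves.
- ctrl.sign_off(): hands the job in; it is judged then, once.
Readings, each from a call of its own:
- ctrl.current_t(): time.
- ctrl.current_q(): joint angles.
- ctrl.current_dq(): joint speeds.
- ctrl.current_effort(): joint torques, N m.
- ctrl.current_tool_pos(): TCP position.
- ctrl.current_eef_rot(): TCP orientation.
- ctrl.current_contact_force(): force on the tool from outside, world axes, zero at the start.
- ctrl.current_wrist_torque(): the same for the moment, N m.
- ctrl.current_grip_width(): opening from 0.0 (shut) to 1.0 (fully open).
- ctrl.current_grasp_force(): force on a finger pad.
Only numpy, scipy, OpenCV 4.12 (cv2) and the standard library are available. Lean on these libraries where they do the work, as an engineer would, in place of code of your own. Each camera call takes 0.05 s, during which the arm holds its last target. There are 200 camera calls.

TASK

Pick up the rectangular inspection mirror by its black grip and hold it under the circuit board, straight below the white paint dot on the solder side and in the middle of the bench camera's view, with the glass angled so that the camera sees the dot reflected in it. Finish while still holding the mirror there by its grip, steady and clear of the bench; let nothing touch the board, its stand or the camera, and leave the other tools where they lie.

Things in the scene. Friction and masses are not known exactly. Their poses are not given: they have to be found in the camera images.
- mirror: Inspection mirror, 250 mm, about 70 g, lying flat on the bench, glass up: black rubber grip bar 110 x 14 x 14 mm, then a thin steel shaft and a steel-framed rectangular glass (frame 60 x 46 x 5 mm, long side along the handle), rigid and in line. Origin: centre of the grip's underside; x along the handle towards the glass, z the way the glass faces. Grip: x -55 to +55 mm, z 0 to 14 mm.
- glass (a point): Centre of the mirror's glass (54 x 40 mm), 165 mm ahead (x) of the mirror's origin and 5.5 mm above its underside; axes as mirror, so z is the normal out of the reflecting face.
- board_stand: Board holder, fixed: round cast base (130 mm wide, 30 mm high, centred at x +105 mm), post, crossbar along y (x +86 mm, 215 mm long) and two black arms (y -65 and +65 mm, x -46 to +86 mm, undersides 168 mm up) gripping a level green circuit board. Space below the board is empty, open in front (-x) and at both sides. Origin: on the bench straight below the dot; x points to the post, z up.
- dot (a point): The white paint dot (12 mm wide) on the underside of the board, facing straight down, 175 mm above the bench; it lies under the middle of the steel-framed transformer, the largest part on the board's top (34 x 40 x 26 mm).
- camera_stand: Bench camera on its own fixed stand, right of the board (the robot's -y side): round base (116 mm wide) and post (287 mm high) 240 mm from the origin along x, with a small aluminium camera that looks 38 degrees below level towards the vertical line through the dot. Origin: on the bench straight below the dot (same point as the board holder's); x points level towards the camera, z up.
- lens (a point): Centre of the camera's lens front, 208 mm above the bench, 158 mm from the vertical line through the dot. The camera body (38 mm wide) runs 70 mm back and up from it.
- spot (a point): The middle of the camera's view: the empty point 85 mm above the bench, straight below the dot (by 90 mm), where the camera's view axis (200 mm from the lens) meets the vertical through the dot. The centre of the glass belongs here.
- aim (a point): Point in the air 111 mm from spot, on the line that halves the angle between spot-to-dot and spot-to-lens (26 degrees off vertical, leaning to the camera). With the glass centred at spot, the camera sees the dot in the middle of the glass when the glass's normal points here.
- magnet_tool: Magnetic pick-up tool lying on the bench near the mirror: the same black grip, but a thin shaft with a small dark steel cylinder (13 mm) at its end and no glass; 227 mm long. Not used. Origin and x as for the mirror.
- solder_spool: Reel of solder standing on the bench, 52 mm wide, 42 mm high. Not used. Origin: centre of its underside.
- screwdriver: Grey-handled screwdriver lying on the bench at the left, along the robot's x. Not used. Origin: centre of its underside.
- board (a point): Middle of the circuit board's underside, 176 mm above the bench. The board measures 96 mm along the holder's x (x -52 to +44 mm from the dot) by 122 mm along y and is 2 mm thick; parts on its top reach 206 mm above the bench.

How it is judged:
By the outcome, as a careful person would: the job done as asked, in the order asked, and still so for the second after the job is handed in, while the arm keeps its last pose, push and grip.
It also fails if it takes over 34 s, if anything falls off the work surface, if the arm or the gripper's body presses on something with over 40 N, if the wrist force passes 120 N, or if a joint passes its speed limit or range.

## Working session

There is one attempt and no reset: what is moved stays moved. The work goes in short steps, each a Python script; the robot and the scene stay as the last script left them, time stands still between calls to the robot, and variables do not carry over. Pictures are saved under pics/ and viewed, at most 10 in all, crops included, and the job is handed in when it is done.

```bash
mkdir -p pics
python3 - <<'E'
from bench import ctrl
import cv2
for n in ("scene","side","wrist"):
    cv2.imwrite(f"pics/{n}0.png",ctrl.read_camera(n)); print(n,ctrl.camera_params(n))
print(ctrl.current_t())
E
```

```text
scene {'fx': 421.2516879495264, 'fy': 421.2516879495264, 'cx': 311.830663921584, 'cy': 196.66927143020175, 'pose': array([[-0.69773342, -0.38285829,  0.60546479,  1.17162491],
       [ 0.71615368, -0.35263785,  0.60230428,  0.69972588],
       [-0.01708739,  0.85385366,  0.52023259,  0.63806075],
       [ 0.        ,  0.        ,  0.        ,  1.        ]])}
side {'fx': 424.6257270024879, 'fy': 424.6257270024879, 'cx': 319.8211307654239, 'cy': 198.12054063535834, 'pose': array([[-0.98462323,  0.10005695, -0.1431981 ,  0.44581407],
       [-0.17385736, -0.48125811,  0.85916486,  1.0838211 ],
       [ 0.01705017,  0.87084972,  0.49125355,  0.72567927],
       [ 0.        ,  0.        ,  0.        ,  1.        ]])}
wrist {'fx': 300.5791173998881, 'fy': 300.5791173998881, 'cx': 323.19258610814296, 'cy': 200.11627109095588, 'T_tool_cam': array([[-1.73502454e-04,  9.69976928e-01,  2.43196894e-01,
         6.83028503e-02],
       [ 9.99999621e-01,  3.75770802e-04, -7.85316852e-04,
        -6.92486142e-04],
       [-8.53125519e-04,  2.43196666e-01, -9.69976625e-01,
        -1.50893138e-01],
       [ 0.00000000e+00,  0.00000000e+00,  0.00000000e+00,
         1.00000000e+00]])}
0.15
```

View pics/scene0.png

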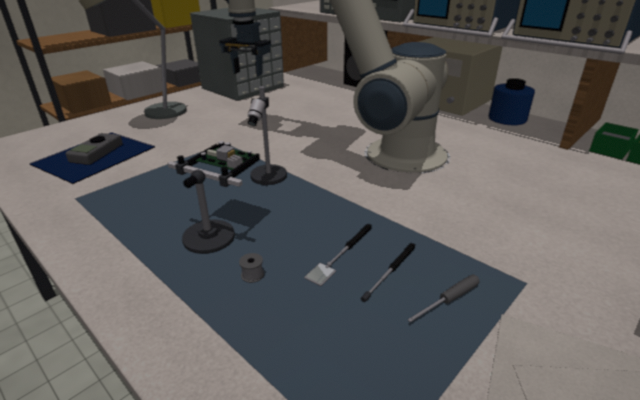

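View pics/side0.png

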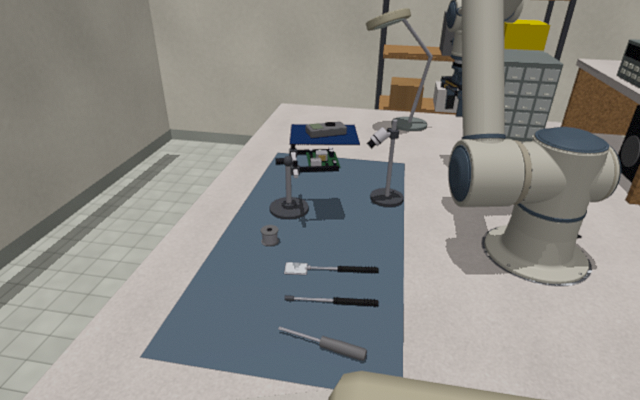

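The scene view shows the mirror (grip end near (371,226), glass (320,274)), with the magnet tool next to it. The board stand base is at (208,237) and the camera stand base at (268,174). I'll enlarge both views.

Run:
```python
import cv2
a=cv2.imread("pics/scene0.png");b=cv2.imread("pics/side0.png")
cv2.imwrite("pics/c1.png",cv2.resize(a[90:290,160:400],None,fx=3,fy=3,interpolation=cv2.INTER_CUBIC)[:600])
cv2.imwrite("pics/c2.png",cv2.resize(b[110:280,250:420],None,fx=3.5,fy=3.5,interpolation=cv2.INTER_CUBIC))
```

```text
(no output)
```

View pics/c1.png

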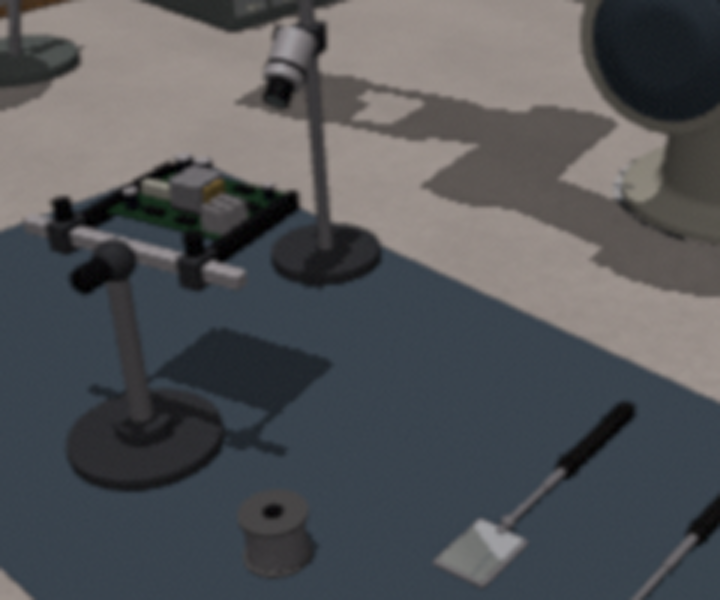

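View pics/c2.png

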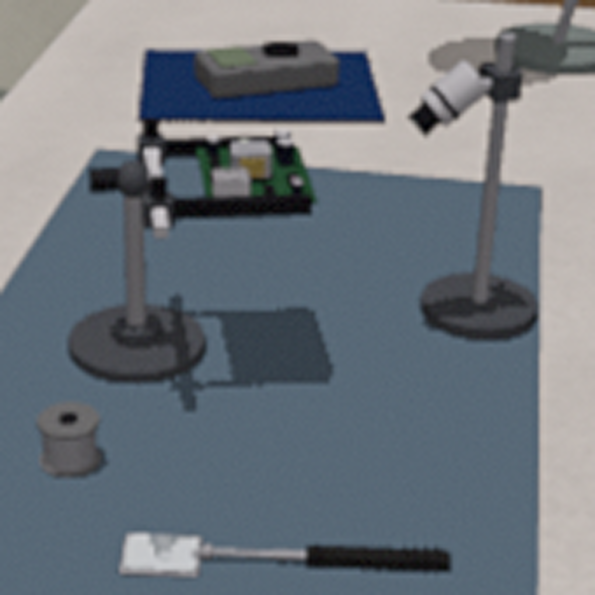

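The crops show the mirror's grip ends at c1 (628,408) and (567,467) and at c2 (449,560) and (307,555). They also show the board arms, crossbar, lens at c1 (277,97) and c2 (423,125), and the post feet. I'll fit a model to these points.

```bash
cat > h.py <<'E'
import numpy as np
from bench import ctrl
from scipy.optimize import least_squares
P={n:ctrl.camera_params(n) for n in("scene","side")}
def proj(n,X,T=None):
    p=P[n] if T is None else ctrl.camera_params(n); T=p["pose"] if T is None else T
    c=T[:3,:3].T@(np.asarray(X)-T[:3,3]); return np.array([p["cx"]+p["fx"]*c[0]/-c[2],p["cy"]-p["fy"]*c[1]/-c[2]])
def onz(n,uv,z,T=None):
    p=P[n] if T is None else ctrl.camera_params(n); T=p["pose"] if T is None else T
    d=T[:3,:3]@[(uv[0]-p["cx"])/p["fx"],-(uv[1]-p["cy"])/p["fy"],-1]; o=T[:3,3]
    return o+d*(z-o[2])/d[2]
S=lambda u,v:np.array([160+u/3-.33,90+v/3-.33]); D=lambda u,v:np.array([250+u/3.5-.36,110+v/3.5-.36])
def tri(a,b): 
    r=least_squares(lambda X:np.r_[proj("scene",X)-a,proj("side",X)-b],[.5,-.2,.1]); return r.x,np.abs(r.fun).max()
E
python3 - <<'E'
from h import *
np.set_printoptions(precision=4,suppress=True)
for k,a,b in [("lens",(277,97),(423,125)),("knob",(118,258),(133,180)),("trafo top",(197,178),(252,147)),("barNear",(243,277),(160,228)),("armNearTip",(297,200),(312,205)),
 ("campostfoot",(325,245),(482,300)),("boardpostfoot",(143,422),(135,328)),("butt",(628,410),(449,560)),("gripfront",(567,467),(307,555)),("glass",(480,551),(161,553)),("spool",(275,512),(68,418))]:
    X,e=tri(S(*a),D(*b)); print(k,X,round(e,2))
for k,a,b in [("butt",(630,410),(449,560)),("gripfront",(567,467),(307,555)),("glass",(480,551),(161,553))]:
    print(k,onz("scene",S(*a),.007),onz("side",D(*b),.007))
E
```

```text
lens [ 0.4977 -0.1996  0.2069] 0.46
knob [ 0.7452 -0.091   0.1762] 0.48
trafo top [ 0.6444 -0.1236  0.2007] 0.38
barNear [0.6989 0.0055 0.1781] 0.11
armNearTip [ 0.5823 -0.0729  0.1742] 0.11
campostfoot [ 0.4268 -0.2353  0.0112] 0.32
boardpostfoot [ 0.7474 -0.094   0.0209] 0.15
butt [0.4367 0.1748 0.0033] 0.53
gripfront [0.5427 0.1957 0.0105] 0.22
glass [0.6545 0.2051 0.0013] 0.11
spool [0.7578 0.0967 0.0404] 0.31
butt [0.4414 0.1808 0.007 ] [0.4363 0.1771 0.007 ]
gripfront [0.5387 0.1922 0.007 ] [0.5433 0.1922 0.007 ]
glass [0.6593 0.2098 0.007 ] [0.6529 0.2115 0.007 ]
```

```bash
cat > fit.py <<'E'
from h import *
def model(p):
    x,y,a,b=p; R=lambda t:np.array([[np.cos(t),-np.sin(t),0],[np.sin(t),np.cos(t),0],[0,0,1]])
    s=lambda *v:R(a)@(np.array(v)/1e3)+[x,y,0]; c=lambda *v:R(b)@(np.array(v)/1e3)+[x,y,0]
    return s,c
E
python3 - <<'E'
from fit import *
np.set_printoptions(precision=4,suppress=True)
def f(p):
    s,c=model(p); r=[]
    for X,a,b in [(c(158,0,208),(277,97),(423,125)),(s(105,0,176),(118,258),(133,180)),(s(105,0,21),(143,422),(135,328)),(s(0,0,203),(197,176),(252,147)),(s(86,107.5,178),(243,277),(160,225)),
      (s(-46,65,174),(297,200),(312,205)),(c(240,0,12),(325,245),(482,300))]:
        r+=[*(proj("scene",X)-S(*a)),*(proj("side",X)-D(*b))]
    return np.array(r)
r=least_squares(f,[.64,-.128,.25,3.6],loss="soft_l1");print(r.x,np.degrees(r.x[2:]));print(r.fun.reshape(-1,4) if r.fun.size==28 else f(r.x).reshape(-1,4))
np.save("p.npy",r.x)
Rd=np.array([[1,0,0],[0,-1,0],[0,0,-1.]])
q0=ctrl.current_tool_pos();print(q0,ctrl.current_eef_rot())
ctrl.move_l([q0[0],q0[1],.42],vel=.3)
for yaw in (0,90,-90,180):
    t=np.radians(yaw);Rz=np.array([[np.cos(t),-np.sin(t),0],[np.sin(t),np.cos(t),0],[0,0,1]])
    print(yaw,ctrl.ik([.52,-.12,.40],Rz@Rd))
E
```

```text
[ 0.6442 -0.1226  0.2729  3.6068] [ 15.6368 206.6549]
[[-0.036   1.0819 -1.661  -0.1943]
 [-0.7179 -0.0047  0.3262 -0.8432]
 [ 0.6627 -0.3445  0.6849 -0.1662]
 [ 0.1145 -0.409  -0.042  -0.1925]
 [-0.0943 -0.4037  0.3781  0.8028]
 [ 0.1181  0.0589 -0.0526  0.2512]
 [ 0.3975  0.8945 -0.7948  0.094 ]]
[ 0.203  -0.5908  0.2322] [[ 0.9458  0.3248 -0.0002]
 [ 0.3248 -0.9458  0.001 ]
 [ 0.0001 -0.001  -1.    ]]
0 [-19.4068  13.7194  74.0001  -0.      92.2805  70.5932]
90 [-19.4068  13.7194  74.0001  -0.      92.2805 -19.4068]
-90 [-19.4068  13.7194  74.0001  -0.      92.2805 160.5932]
180 [ -19.4068   13.7194   74.0001   -0.       92.2805 -109.4068]
```

The fit is good to about 1 px, which puts the dot near (0.644, -0.123). Next I'll take wrist pictures of the board and then of the mirror.

```bash
cat >> h.py <<'E'
import cv2
def rz(d):
    t=np.radians(d); return np.array([[np.cos(t),-np.sin(t),0],[np.sin(t),np.cos(t),0],[0,0,1]])
Rd=np.diag([1.,-1,-1])
def wristT():
    T=np.eye(4); T[:3,:3]=ctrl.current_eef_rot(); T[:3,3]=ctrl.current_tool_pos(); return T@ctrl.camera_params("wrist")["T_tool_cam"]
def wsnap(k):
    T=wristT(); cv2.imwrite(f"pics/{k}.png",ctrl.read_camera("wrist")); np.save(k+".npy",T)
E
python3 - <<'E'
from h import *
ctrl.goto([.58,-.12,.40],Rd); ctrl.sleep(.2); wsnap("w1")
ctrl.goto([.53,.19,.22],rz(9)@Rd); ctrl.sleep(.2); wsnap("w2")
print(ctrl.current_t(),ctrl.current_q())
E
```

```text
4.9417 [ 1.35782818e+01  2.40309597e+01  8.69100246e+01 -3.29451449e-03
  6.90238900e+01  9.46395371e+01]
```

View pics/w1.png

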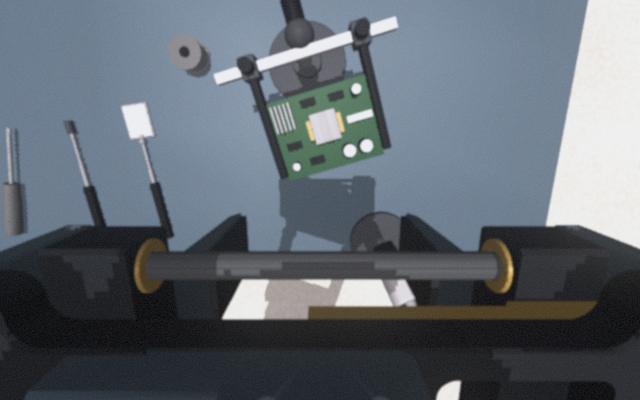

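View pics/w2.png

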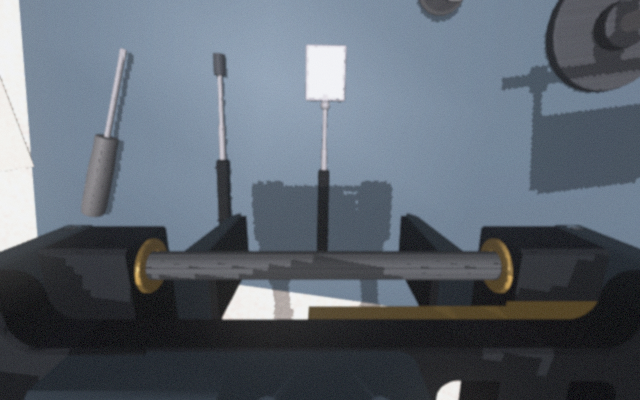

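w1 shows the transformer top at (325,126) and the crossbar ends at (216,79) and (397,23). w2 shows the glass centred at (326,73), the grip front at (323,171) and the grip running on to (322,250).

Run:
```python
from fit import *
np.set_printoptions(precision=4,suppress=True)
W1=np.load("w1.npy");W2=np.load("w2.npy");p=np.load("p.npy");s,c=model(p)
print("dot",onz("wrist",(325,126),.203,W1))
e1=onz("wrist",(216,79),.181,W1);e2=onz("wrist",(397,23),.181,W1);d=e1-e2;print("bar",e1,e2,np.linalg.norm(d),np.degrees(np.arctan2(-d[0],d[1])),"pred",s(86,107.5,181),s(86,-107.5,181))
print("post base ctr pred px",proj("wrist",c(158,0,208),W1),proj("wrist",c(240,0,287),W1))
g=onz("wrist",(326,73),.0055,W2);f=onz("wrist",(323,171),.007,W2);m=onz("wrist",(322,250),.012,W2)
print(g,f,m,np.degrees(np.arctan2((g-m)[1],(g-m)[0])),np.linalg.norm(g-f),ctrl.current_tool_pos())
```

```text
dot [ 0.6467 -0.1222  0.203 ]
bar [0.6993 0.0032 0.181 ] [ 0.7571 -0.2019  0.181 ] 0.21312864349208707 15.740519797638187 pred [0.698  0.0041 0.181 ] [ 0.756  -0.2029  0.181 ]
post base ctr pred px [383.1964 246.94  ] [430.5226 343.6065]
[0.6549 0.206  0.0055] [0.5441 0.192  0.007 ] [0.4436 0.1776 0.012 ] 7.649433552606641 0.1117492317740382 [0.5305 0.1894 0.2203]
```

```bash
cat > plan.py <<'E'
from fit import *
dot=np.array([.6455,-.1224,.175]); az=206.65; spot=np.array([dot[0],dot[1],.085])
u=rz(az)@[1,0,0]; n=np.sin(np.radians(26))*u+np.cos(np.radians(26))*np.array([0,0,1.])
hx=rz(az+90)@[1,0,0]          # handle direction towards glass = away from grip side
if hx[1]>0: hx=-hx
Rm=np.c_[hx,np.cross(n,hx),n]
F=np.diag([-1.,1,-1])         # tool in mirror, camera side away from the glass
m0=np.array([.4913,.1847,0]); ym=7.4
gx,gz=-.008,.022
Rg=rz(ym)@F; Pg=m0+rz(ym)@[gx,0,gz]
Rf=Rm@F; Pf=spot+Rm@[gx-.165,0,gz-.0055]
E
python3 - <<'E'
from plan import *
np.set_printoptions(precision=3,suppress=True)
print(hx,n,Pg,Pf,Rf)
for P_,R_ in((Pg+[0,0,.06],Rg),(Pg,Rg),(Pg+[0,0,.15],Rg),(Pf-hx*.2+[0,0,.0],Rf),(Pf,Rf)): print(ctrl.ik(P_,R_))
E
```

```text
[ 0.449 -0.894  0.   ] [-0.392 -0.197  0.899] [0.483 0.184 0.022] [0.561 0.029 0.1  ] [[-0.449  0.803  0.392]
 [ 0.894  0.403  0.197]
 [ 0.     0.438 -0.899]]
[ 14.187  31.674 101.401  -0.     46.926 -83.213]
[ 14.187  37.634 103.529  -0.     38.837 -83.213]
[ 14.187  23.909  96.515  -0.     59.576 -83.213]
[ 13.338  26.629 122.357  45.994   8.067 -57.715]
[-12.794  29.153 113.824  45.791  22.863 -79.928]
```

Run:
```python
from plan import *
np.set_printoptions(precision=3,suppress=True)
ctrl.goto(Pg+[0,0,.07],Rg); ctrl.move_l(Pg,vel=.1)
print(ctrl.current_tool_pos()-Pg)
ctrl.command_gripper(0.0)
print(ctrl.current_grip_width()*91,ctrl.current_grasp_force(),ctrl.current_contact_force())
ctrl.move_l(Pg+[0,0,.09],vel=.1)
print(ctrl.current_grip_width()*91,ctrl.current_grasp_force(),ctrl.current_contact_force(),ctrl.current_t())
for b in (.16,.14,.12): print(b,ctrl.ik(Pf-hx*b,Rf),ctrl.ik(Pf-hx*b+[0,0,.02],Rf))
```

```text
[0. 0. 0.]
13.561109994253894 29.99964952468872 [-0.811 -0.414  0.325]
14.076711699406099 29.998697340488434 [ 0.686  0.242 -1.169] 10.725
0.16 [  7.342  26.809 121.688  51.106  10.733 -68.09 ] [  7.342  24.045 120.59   38.406  13.492 -55.107]
0.14 [  4.458  26.958 121.141  51.784  12.166 -71.285] [  4.458  24.229 120.054  40.314  14.829 -59.495]
0.12 [  1.666  27.148 120.458  51.745  13.638 -73.67 ] [  1.666  24.46  119.385  41.481  16.233 -63.052]
```

```bash
cat > chk.py <<'E'
from plan import *
def chk(name,off=np.zeros(3)):
    out=[]
    for c_ in("scene","side"):
        im=ctrl.read_camera(c_); C=proj(c_,spot+off); x0,y0=int(C[0])-50,int(C[1])-60
        k=cv2.resize(im[y0:y0+100,x0:x0+100],None,fx=4,fy=4,interpolation=cv2.INTER_CUBIC)
        for sx,sy in((-30,-23),(-30,23),(30,23),(30,-23)):
            q=(proj(c_,spot+off+Rm@[sx/1e3,sy/1e3,0])-[x0,y0])*4+1.5; cv2.circle(k,tuple(int(v) for v in q),3,(0,0,255),1)
        for gx_ in(-.11,-.22):
            q=(proj(c_,spot+off+Rm@[gx_,0,.0015])-[x0,y0])*4+1.5; cv2.circle(k,tuple(int(v) for v in q),3,(0,255,255),1)
        out.append(k)
    cv2.imwrite(f"pics/{name}.png",np.hstack(out))
E
python3 - <<'E'
from chk import *
np.set_printoptions(precision=3,suppress=True)
ctrl.goto(Pf-hx*.14,Rf); ctrl.sleep(.2); chk("k1",-hx*.14)
print(ctrl.current_t(),ctrl.current_grip_width()*91,ctrl.current_contact_force())
E
```

```text
11.925 13.891632949901096 [-0.169 -0.737 -1.17 ]
```

View pics/k1.png

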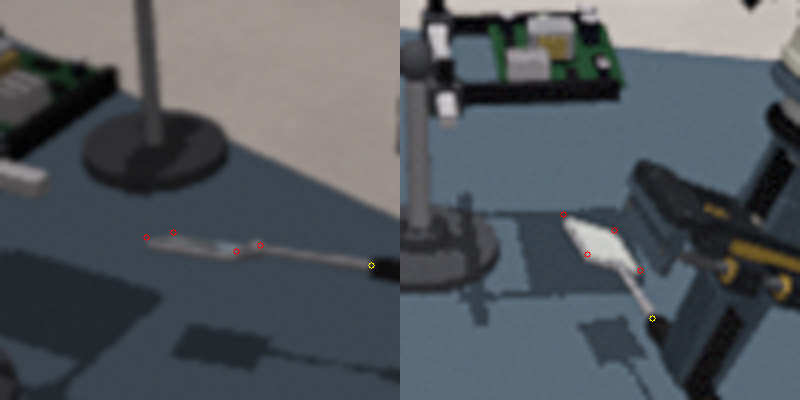

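The glass matches the prediction to within a couple of pixels, maybe a little low. I'll enlarge to check for sag.

Run:
```python
from chk import *
off=-hx*.14;out=[]
for c_ in("scene","side"):
    im=ctrl.read_camera(c_); C=proj(c_,spot+off-hx*.04); x0,y0=int(C[0])-30,int(C[1])-30
    k=cv2.resize(im[y0:y0+60,x0:x0+50],None,fx=8,fy=8,interpolation=cv2.INTER_CUBIC)
    for i,A in enumerate([0,3]):   # red: level, green: 3 deg sag about the handle's y
        t=np.radians(A); Q=np.array([[np.cos(t),0,np.sin(t)],[0,1,0],[-np.sin(t),0,np.cos(t)]])
        pv=np.array([gx-.165,0,gz-.0055])
        for v in [(-.03,-.023,0),(-.03,.023,0),(.03,.023,0),(.03,-.023,0),(-.11,0,.0015)]:
            q=(proj(c_,spot+off+Rm@(pv+Q@(np.array(v)-pv)))-[x0,y0])*8+3.5; cv2.circle(k,tuple(int(w) for w in q),2,((0,0,255),(0,255,0))[i],1)
    out.append(k)
cv2.imwrite("pics/k2.png",np.hstack(out))
```

```text
(no output)
```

View pics/k2.png

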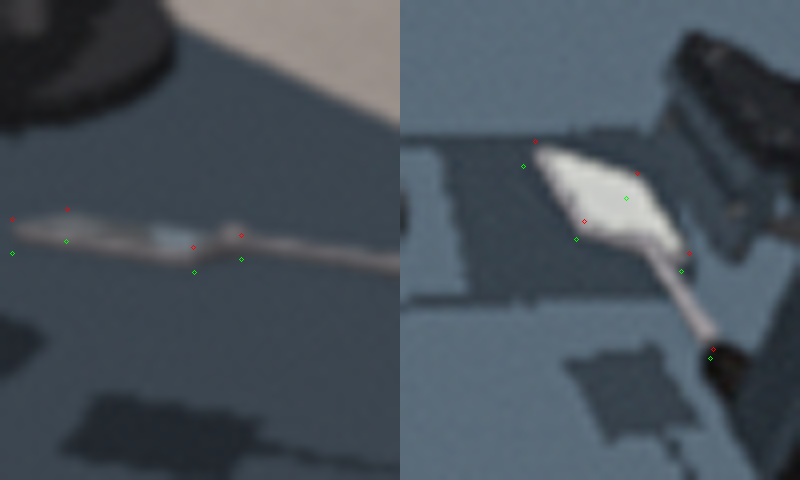

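The sag is about 0.8° about the grip. I'll compensate by rotating about the TCP, then slide in.

Run:
```python
from chk import *
np.set_printoptions(precision=3,suppress=True)
t=np.radians(-.8); Q=np.array([[np.cos(t),0,np.sin(t)],[0,1,0],[-np.sin(t),0,np.cos(t)]])
ctrl.move_l(Pf,vel=.05,ori=Rm@Q@F); ctrl.sleep(.5); chk("k3")
print(ctrl.current_t(),ctrl.current_tool_pos()-Pf,ctrl.current_grip_width()*91,ctrl.current_contact_force(),ctrl.current_dq())
```

```text
15.575 [ 0. -0.  0.] 14.049021189495216 [ 0.284 -0.032  0.237] [ 0.088 -0.107  0.055  0.01   0.119  0.02 ]
```

View pics/k3.png

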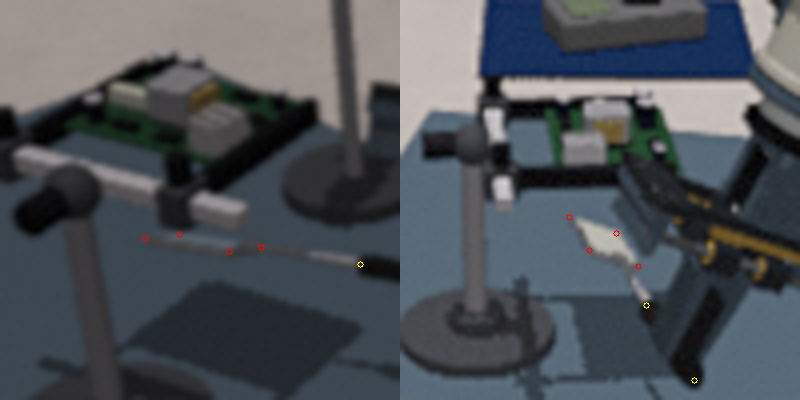

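The glass sits on its predicted outline in both views. The grip is firm and nothing is touching, so I'm handing in.

```bash
python3 -c "
from bench import ctrl
print(ctrl.current_contact_force(),ctrl.current_grasp_force());print(ctrl.sign_off())"
```

```text
[ 0.2841276  -0.03190503  0.23681371] 29.999679028987885
the job is handed in; nothing more can be done
None
```

I handed the job in with the arm holding the mirror by its grip under the white dot, glass centred on the camera's view and tilted 26° towards the camera; position and tilt were checked against the scene and side views, but I couldn't see the reflection through the bench camera itself.

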